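# Tip the turning blank onto the carving board and seat it against the fence plate

## Robot

A 6-joint arm with a two-finger parallel gripper is mounted at the origin on the work surface. World frame = base frame: x ahead of the robot, y to its left, z up, the work surface at z = 0. Lengths are in m, angles in rad, forces in N, time in s.
With the tool pointing down it reaches from about 0.375 to 0.925 m from the base axis. Payload 5.7 kg.
Tool frame: the origin (TCP) lies on the centre line of the jaws, within the pads' length; the fingertips stand 17 mm ahead of it and the grasp point (between the pads) lies 2 mm behind it; z points along the fingers, y is the line along which they close (so a half turn about z gives the same grasp; the last joint's range is limited). The gripper opens to 88 mm and grips with 3 to 60 N. Pads are 20 mm wide; open, the fingers measure 115 mm over their backs; the gripper's body (75 mm by 178 mm) begins 61 mm behind the grasp point.
Start: joints at [1.088, 0.359, 1.51, -0, 1.272, -0.115], TCP at [0.216, 0.56, 0.24] pointing down, gripper open.
Joint ranges: [-2.97, 2.97], [-1.01, 2.36], [0.21, 2.38], [-0.96, 4.11], [0.2, 2.71], [-2.98, 2.98]. Speed limits (rad/s): [2.39, 2.39, 3.14, 3.14, 3.14, 3.14].

## Interface

Orientations are given as a unit quaternion [x, y, z, w].
In Python, from workcell import robot gives the robot as it stands.
- The arm moves only by the tool play_rows, never from a script. Its argument "rows" is text: rows parted by semicolons, each of 4 numbers parted by spaces: the shift along the tool's x, y, z as a fraction of full scale, then the turn about the tool's z as a fraction of full scale. In form: x y z yaw; .... A call has 1 to 12 rows; each row is the pose to reach, as a shift and turn from the pose commanded when the call began, along the tool's axes at that moment; what a row does not reach only later rows make up. Full scale, the value 1, is 1 m for a shift and 90 degrees for a turn. A row lasts 1/8 s, in which the tool goes at most 62.5 mm and 10.7 degrees, less where a joint would pass 70% of its speed; a pose out of reach is approached as far as the arm can. A call with a number of a shift or a turn outside -1 to 1 is refused whole. A call with a gripper value outside its range is refused whole. "jaw" is the finger opening in mm, from 0 to 87.8, set as the call begins (left out, the last holds). The fingers move at their own pace and stop on an object; "squeeze" is the grip in N (left out, the last holds). Time passes only in rows, so rows that repeat a pose let the fingers close. It gives the time, the measured TCP pose, the force, the opening and the grip force at its end, in the units of the state.
- robot.state(): the state, without advancing time (a new reading comes with each control period).
- robot.snapshot(name): name is "side" or "top"; returns the picture (400x640x3 uint8, blue, green, red); there is no depth.
- robot.get_calibration(name): a dict with "intrinsics" (3x3 intrinsics, pixels), "R" (3x3) and "t" (3): a world point X has camera coordinates R X + t. Camera axes: x right, y down, z forward; pixel columns grow to the right and rows downward; lengths in m; the calibration is good to about 2 mm. A picture is of the moment at which its call begins. get_calibration takes no time and is no camera call.
- robot.job_done(): hands the job in; it is judged then, once.
Trained networks look in the newest picture that a camera, given by its name, has taken for a name from the list of things; names that differ only in an ending like _2 or _b are one class to them, and where a whole thing is asked for, a point or a joint stands for the part that bears it (a point fixed in the world has none). Each returns a list of dicts, best first, with "conf" (0 to 1); they miss things now and then, are a little off and sometimes report something else, mostly with a low value. They report only what shows in the picture. A call takes as long as a camera call. They do not tell look-alikes from the thing itself.
- robot.search_frame(query, camera): "rect" ([left, top, right, bottom] as shares, 0 to 1, of the picture: columns of its width, rows of its height, round what is visible of it).
- robot.masks_of(query, camera): "region" (400x640 bool, what is visible of it) and "rect" ([left, top, right, bottom] as shares, 0 to 1, of the picture: columns of its width, rows of its height, round what is visible of it).
The state is a dict: "t": time; "q": joint angles; "qvel": joint speeds; "tau": joint torques, N m; "ee_pos": TCP position; "ee_rot": TCP orientation; "ft_force": force on the tool from outside, world axes, zero at the start; "ft_torque": the same for the moment, N m; "width": opening from 0.0 (shut) to 1.0 (fully open); "gripper_force": force on a finger pad.
Only numpy, scipy, OpenCV 4.12 (cv2) and the standard library are available. Lean on these libraries where they do the work, as an engineer would, in place of code of your own. Each camera call takes 0.05 s, during which the arm holds its last target. There are 200 camera calls.

## Task

Slide the upright wooden blank across the bench, still standing, until its foot is square against the near edge of the carving board; then push high on its back so that it tips over that edge and lies on its side on the board. Finally push it slowly along the board, top end first, until you feel that end meet the steel face plate of the red fence, and hold it pressed flush there (about 8 to 15 N at the plate) for half a second before backing away; never push harder than 20 N anywhere, and leave the ring, chisel and caliper where they lie.

Things in the scene. Friction and masses are not known exactly. Their poses are not given: they have to be found in the camera images.
- board: Fixed flat plywood carving board, 240 x 160 mm, 12 mm thick, lying on the bench. Origin: middle of its near edge (the edge nearest the blank, which is the stop), on the bench surface. Its x axis runs level along the board from that edge towards the fence (240 mm long), y along the edge (board from -80 to +80 mm), z up. The fence is clamped across its far part.
- fence: Red bar, 150 (y) x 26 (x) x 40 mm tall, clamped 160 to 190 mm from the board's near edge. Before it, on set screws, a steel face plate 130 x 36 mm: its face stands 4 to 29 mm out from the bar towards the blank, unmeasured: find it by feel. Rigid: meet it at 15 mm/s or less. Origin: middle of the bar's face to the blank, at board top level. Axes as the board's, x away from the blank.
- blank_centre (a point): Centre of the loose pale wooden blank: solid square block 95 x 95 x 125 mm, tall along its own z (up at the start), 0.5 to 0.8 kg, too wide to grasp. It stands on the bench before the board's near edge, gap 20 to 70 mm, turned up to 0.25 rad, in line within 15 mm. It slides on bench and board with 1.5 to 4 N (friction 0.3 to 0.5); pushed near the top it may tip before it meets the edge.
- blank_top (a point): Centre of the blank's top face, 125 mm above its foot, with a dark round spot 44 mm across; this face must end against the fence. z points out of it. Foot against the board edge, the blank tips about that edge's upper corner: 3 to 5 N near the top starts it, its upper back edge rises to 160 mm above the bench, it balances at 0.75 rad and falls on by itself, foot end 20 to 50 mm outside.
- ring: Bystander: loose octagonal wooden ring, 90 mm across, 60 mm tall, beside the run-up on the board's +y side. Origin: centre of its underside.
- chisel: Bystander: loose chisel lying flat, wooden handle 100 mm long (own -x) and steel blade 115 mm long (own +x), 30 mm tall, on the board's -y side. Origin: where handle and blade meet, on the bench.
- caliper: Bystander: loose steel caliper lying flat, 172 mm long (own x), 8 mm thick, on the board's +y side. Origin: middle of its bar, on the bench.
Mind the look-alikes: they are no part of the job. Leave any pink look-alike of the part that bears blank_centre alone.

How it is judged:
By the outcome, as a careful person would: the job done as asked, in the order asked, and still so for the second after the job is handed in, with the robot touching nothing.
It also fails if it takes over 72 s, if anything falls off the work surface, if the arm or the gripper's body presses on something with over 40 N, if the wrist force passes 120 N, or if a joint passes its speed limit or range.

## Working session

There is one attempt and no reset: what is moved stays moved. The work goes in short steps, Python scripts to look and compute and a tool call to move; the robot and the scene stay as the last step left them, time stands still between calls to the robot, and variables do not carry over. Pictures are saved under pics/ and viewed, at most 10 in all, crops included, and the job is handed in when it is done.

Besides the shell and the picture viewer there is one more tool, called after "Request:" as name(argument=value, ...), one argument or row to a line, values as JSON. play_rows: Moves the arm, as the interface text tells. Its arguments: {"type":"object","properties":{"rows":{"type":"string"},"jaw":{"type":"number"},"squeeze":{"type":"number"}},"required":["rows"]}

```bash
ls; mkdir -p pics
python3 - <<'E'
from workcell import robot
import cv2,numpy as np
s=robot.state();print(s['t'],s['ee_pos'],s['ee_rot'],s['ft_force'],s['width'])
for c in("side","top"):
    cv2.imwrite(f"pics/{c}0.png",robot.snapshot(c));k=robot.get_calibration(c);print(c,k)
    for q in("board","fence","blank_centre","blank_top","ring"):
        for d in robot.masks_of(q,c)[:3]:
            m=d['region'];print(q,round(d['conf'],2),np.round(np.array(d['rect'])*[640,400,640,400]),m.sum())
E
```

```text
pics
0.0 [0.21541289 0.55929036 0.23882376] [ 1.82856951e-01  9.83139103e-01 -8.67923938e-04 -2.94025004e-04] [-0.30720064  0.77376999 -0.07412347] 0.9971318654887374
side {'intrinsics': array([[475.78227448,   0.        , 326.05417146],
       [  0.        , 475.78227448, 194.54213574],
       [  0.        ,   0.        ,   1.        ]]), 'R': array([[ 0.80074769, -0.59868432, -0.01949923],
       [-0.34896706, -0.43979508, -0.82752781],
       [ 0.48685226,  0.66944557, -0.561086  ]]), 't': array([-0.45751632,  0.27580502,  0.80997816])}
board 0.76 [201. 227. 339. 328.] 7491
fence 0.61 [212. 260. 281. 314.] 1858
blank_centre 0.96 [309. 160. 375. 237.] 3577
blank_centre 0.92 [332. 120. 381. 175.] 2094
blank_top 0.79 [334. 123. 386. 173.] 2018
blank_top 0.78 [309. 161. 372. 236.] 3516
ring 0.86 [370. 216. 413. 269.] 1917
ring 0.27 [287. 277. 344. 356.] 1318
top {'intrinsics': array([[446.47677941,   0.        , 322.8017883 ],
       [  0.        , 446.47677941, 204.44387776],
       [  0.        ,   0.        ,   1.        ]]), 'R': array([[-0.02471417, -0.99947025, -0.02117607],
       [-0.98559367,  0.02790535, -0.16681251],
       [ 0.16731507,  0.01674836, -0.98576121]]), 't': array([0.0115454 , 0.58363449, 0.9785254 ])}
board 0.74 [300. 225. 393. 344.] 7269
fence 0.76 [327. 301. 392. 335.] 1147
blank_centre 0.98 [293. 158. 346. 217.] 2230
blank_centre 0.84 [220.  86. 283. 156.] 2470
blank_top 0.79 [225.  87. 283. 155.] 2463
ring 0.95 [366. 161. 410. 206.] 1176
```

Run:
```python
import cv2
a=cv2.imread('pics/top0.png')[60:370,190:450];cv2.imwrite('pics/top0c.png',cv2.resize(a,None,fx=1.9,fy=1.9,interpolation=3))
a=cv2.imread('pics/side0.png')[100:370,180:440];cv2.imwrite('pics/side0c.png',cv2.resize(a,None,fx=2.2,fy=2.2,interpolation=3))
```

```text
(no output)
```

View pics/top0c.png

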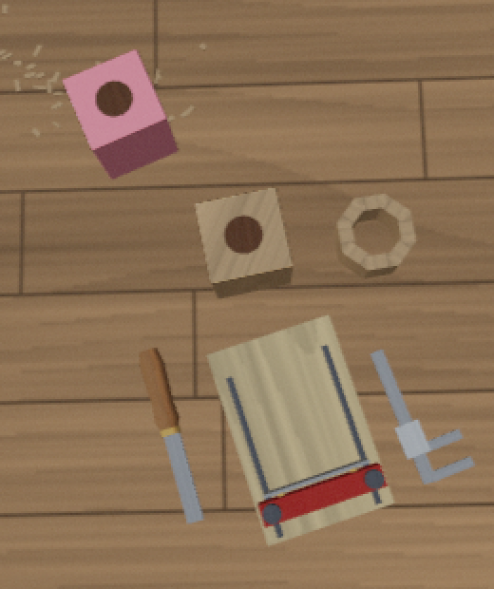

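View pics/side0c.png

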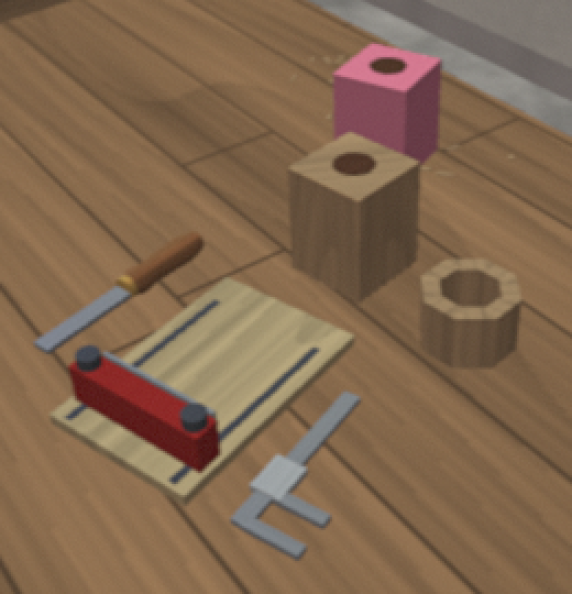

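The top view shows the board (crop near corners 207,354 and 329,316), the blank (top-face centre 243,235) and, up left, the pink look-alike; the robot is at the bottom. The side view agrees. The push direction is towards the robot. Next I work out the poses by least squares over both views.

```bash
cat > h.py <<'E'
import numpy as np
from workcell import robot
from scipy.optimize import least_squares
K={c:robot.get_calibration(c) for c in("top","side")}
def proj(c,X):
    k=K[c];p=(np.atleast_2d(X)@k['R'].T+k['t'])@k['intrinsics'].T;return p[:,:2]/p[:,2:]
def pose(p,L):
    x,y,a=p;c,s=np.cos(a),np.sin(a);L=np.asarray(L,float)
    return np.c_[x+c*L[:,0]-s*L[:,1],y+s*L[:,0]+c*L[:,1],L[:,2]]
def fit(obs,L,p0):
    r=least_squares(lambda p:np.concatenate([(proj(c,pose(p,L[c]))-o).ravel() for c,o in obs.items()]),p0)
    return r.x,np.sqrt(np.mean(r.fun**2))
E
python3 - <<'E'
from h import *
T=lambda a:np.array(a)/1.9+[190,60]
S=lambda a:np.array(a)/2.2+[180,100]
# board frame x towards fence (-X world) , so +y is board-left looking along -X => world -Y = image right: consistent (ring at right)
L=[[0,-.08,.012],[0,.08,.012],[.24,.08,.012],[.24,-.08,.012]]
o={'top':T([(207,354),(329,316),(392,500),(268,545)]),'side':S([(232,279),(354,339),(184,498),(52,413)])}
b,e=fit(o,{'top':L,'side':L},[.55,0,3]);print('board',b,e)
for c in o: print(c,np.round(fit({c:o[c]},{c:L},b)[0],4))
h=.0475
L=[[-h,-h,.125],[-h,h,.125],[h,h,.125],[h,-h,.125]]
o={'top':T([(195,204),(274,188),(293,268),(213,284)]),'side':S([(289,170),(351,132),(419,166),(358,201)])}
o['side']=o['side'][[0,1,2,3]]
k,e=fit(o,{'top':L,'side':L},[.6,0,3.3]);print('blank',k,e)
for c in o: print(c,np.round(fit({c:o[c]},{c:L},k)[0],4))
a=b[2];R=np.array([[np.cos(a),np.sin(a)],[-np.sin(a),np.cos(a)]])
print('blank in board',R@(k[:2]-b[:2]),k[2]-a)
E
```

```text
board [ 0.51563391 -0.02277635  3.42808218] 1.0112549168784044
top [ 0.5153 -0.0203  3.4342]
side [ 0.5155 -0.026   3.4211]
blank [6.16984370e-01 2.68083212e-03 3.87684847e+00] 14.323113982595814
top [0.6156 0.0034 3.3286]
side [ 6.1430e-01 -1.0000e-03  4.8835e+00]
blank in board [-0.10441345  0.00422069] 0.44876628674761365
```

```bash
cat >> h.py <<'E'
B=np.array([.5155,-.0225,3.428])
def toboard(p):
    c,s=np.cos(B[2]),np.sin(B[2]);return np.array([[c,s],[-s,c]])@(np.asarray(p)[:2]-B[:2])
def toworld(p):
    c,s=np.cos(B[2]),np.sin(B[2]);return np.array([[c,-s],[s,c]])@np.asarray(p)[:2]+B[:2]
def move(xb,yb,z,yaw=None):
    "tool-frame shift to reach board coords; tool x yaw"
    from scipy.spatial.transform import Rotation as R
    s=robot.state();M=R.from_quat(s['ee_rot']).as_matrix();w=toworld([xb,yb])
    yaw=B[2] if yaw is None else yaw
    d=M.T@(np.r_[w,z]-s['ee_pos']);cur=np.arctan2(M[1,0],M[0,0])
    print('shift',np.round(d,4),'turn',round(-((yaw-cur+np.pi)%(2*np.pi)-np.pi)/(np.pi/2),4))
def st():
    s=robot.state();f=s['ft_force'];c,q=np.cos(B[2]),np.sin(B[2])
    print('t',round(s['t'],2),'tcp board',np.round(toboard(s['ee_pos']),4),'z',round(s['ee_pos'][2],4),'F board',np.round([c*f[0]+q*f[1],-q*f[0]+c*f[1],f[2]],2))
E
python3 - <<'E'
from h import *
T=lambda a:np.array(a)/1.9+[190,60]
S=lambda a:np.array(a)/2.2+[180,100]
h=.0475
L=[[-h,-h,.125],[-h,h,.125],[h,h,.125],[h,-h,.125]]
o={'top':T([(195,204),(274,188),(293,268),(213,284)]),'side':S([(351,132),(419,166),(358,201),(289,170)])}
k,e=fit(o,{'top':L,'side':L},[.6,0,3.3]);print('blank',k,e)
for c in o: print(c,np.round(fit({c:o[c]},{c:L},k)[0],4))
print('blank in board',toboard(k),k[2]-B[2])
o={'top':T([(64,80),(136,50),(165,120),(93,150)])}
k,e=fit(o,{'top':L},[.8,.1,3.4]);print('pink',k,e, 'corners in board',[toboard(x) for x in pose(k,L)])
move(-.195,.004,.20)
# plate: top edges at board z=.012+.036, fit x only from its crop ends
for p in T([(265,493),(366,459)]):
    r=least_squares(lambda v:(proj('top',np.r_[toworld(v),.048])-p).ravel(),[.14,0]);print('plate pt',r.x)
E
```

```text
blank [6.15691458e-01 2.16791740e-03 3.32265301e+00] 0.9444068792037323
top [0.6156 0.0034 3.3286]
side [ 6.1430e-01 -1.0000e-03  3.3127e+00]
blank in board [-0.10307904  0.00464179] -0.10534699309517981
pink [0.78193936 0.15031804 3.52047746] 0.7489032918853831 corners in board [array([-0.34731901, -0.14219057]), array([-0.35609185, -0.0475965 ]), array([-0.26149778, -0.03882366]), array([-0.25272494, -0.13341773])]
shift [-0.6463 -0.3201  0.0397] turn -0.4165
plate pt [ 0.17882718 -0.06333648]
plate pt [0.17802605 0.06077198]
```

Request:
play_rows(
  rows="-0.646 -0.32 0.02 -0.416;-0.646 -0.32 0.02 -0.416;-0.646 -0.32 0.02 -0.416;-0.646 -0.32 0.02 -0.416;-0.646 -0.32 0.02 -0.416;-0.646 -0.32 0.02 -0.416;-0.646 -0.32 0.02 -0.416;-0.646 -0.32 0.02 -0.416;-0.646 -0.32 0.02 -0.416;-0.646 -0.32 0.02 -0.416;-0.646 -0.32 0.02 -0.416;-0.646 -0.32 0.02 -0.416",
  jaw=55,
  squeeze=20,
)

```text
t: 2.1
ee_pos: [0.7051, 0.0266, 0.2195]
ee_rot: [-0.142, 0.99, -0.0, 0.0]
ft_force: [0.0, 0.5, 1.1]
width: 0.627
gripper_force: 0.0
```

Run:
```python
from h import *
st();move(-.195,.005,.074)
```

```text
t 2.1 tcp board [-0.1958  0.0065] z 0.2195 F board [-0.16 -0.43  1.13]
shift [0.0008 0.0016 0.1455] turn -0.0013
```

Request:
play_rows(
  rows="0 0.001 0.06 0;0 0.001 0.12 0;0 0.001 0.146 0;0 0.001 0.146 0;0.008 0.001 0.146 0;0.016 0.001 0.146 0;0.02 0.001 0.146 0;0.024 0.001 0.146 0;0.028 0.001 0.146 0;0.032 0.001 0.146 0",
)

```text
t: 3.35
ee_pos: [0.6729, 0.0211, 0.074]
ee_rot: [-0.142, 0.99, 0.0, 0.001]
ft_force: [1.0, 1.4, -0.5]
width: 0.626
gripper_force: 0.9
```

Run:
```python
from h import *
st()
```

```text
t 3.35 tcp board [-0.1633  0.0027] z 0.074 F board [-1.38 -1.08 -0.51]
```

Request:
play_rows(
  rows="0.003 0 0 0;0.006 0 0 0;0.009 0 0 0;0.012 0 0 0;0.015 0 0 0;0.018 0 0 0;0.021 0 0 0;0.024 0 0 0",
)

```text
t: 4.35
ee_pos: [0.6492, 0.0141, 0.0736]
ee_rot: [-0.142, 0.99, -0.0, -0.0]
ft_force: [2.2, 0.7, -1.5]
width: 0.625
gripper_force: 1.1
```

Run:
```python
from h import *
import cv2
st();a=robot.snapshot('top');b=robot.snapshot('side')
cv2.imwrite('pics/p1.png',np.hstack([cv2.resize(a[120:280,270:400],None,fx=3,fy=3,interpolation=3),cv2.resize(b[120:280,270:400],None,fx=3,fy=3,interpolation=3)]))
```

```text
t 4.35 tcp board [-0.1386  0.0027] z 0.0736 F board [-2.3  -0.04 -1.53]
```

View pics/p1.png

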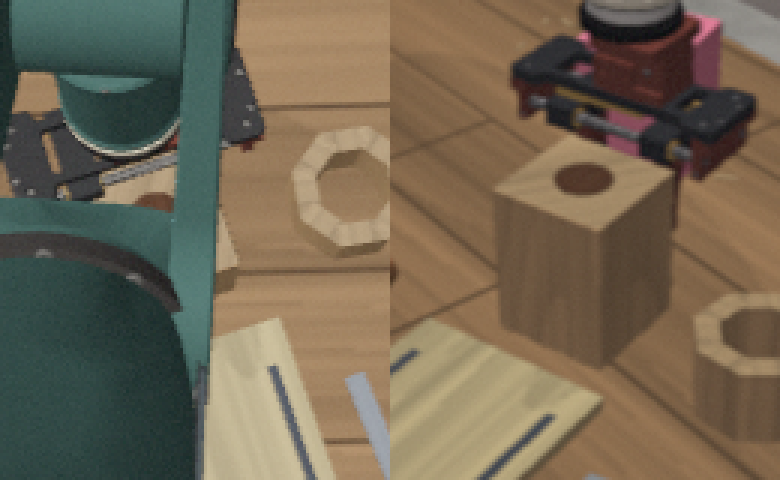

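The side view shows the blank upright (front top corner 600,230 in the right half) with the fingers behind it and the ring clear. I keep pushing.

Request:
play_rows(
  rows="0.003 0 0 0;0.006 0 0 0;0.009 0 0 0;0.012 0 0 0;0.015 0 0 0;0.018 0 0 0;0.021 0 0 0;0.024 0 0 0;0.026 0 0 0;0.028 0 0 0",
)

```text
t: 5.7
ee_pos: [0.6225, 0.0062, 0.0737]
ee_rot: [-0.142, 0.99, -0.0, 0.0]
ft_force: [2.2, 0.6, -0.9]
width: 0.624
gripper_force: 1.1
```

Run:
```python
from h import *
import cv2
st();b=robot.snapshot('side')
cv2.imwrite('pics/p2.png',cv2.resize(b[130:280,270:400],None,fx=5,fy=4,interpolation=3))
```

```text
t 5.7 tcp board [-0.1107  0.0027] z 0.0737 F board [-2.28 -0.   -0.94]
```

View pics/p2.png

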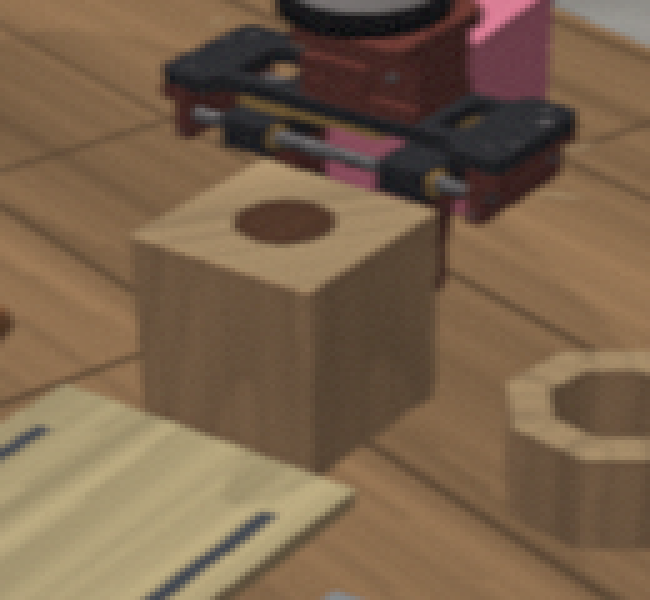

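The blank is upright and looks square, and its front foot is almost at the board edge (crop 315,470). Now small steps.

Request:
play_rows(
  rows="0.001 0 0 0;0.002 0 0 0;0.003 0 0 0",
)

```text
t: 6.12
ee_pos: [0.6197, 0.0054, 0.0737]
ee_rot: [-0.142, 0.99, -0.0, -0.0]
ft_force: [1.6, -0.1, -1.1]
width: 0.628
gripper_force: 1.1
```

Request:
play_rows(
  rows="0.001 0 0 0;0.0015 0 0 0",
)

```text
t: 6.38
ee_pos: [0.6182, 0.005, 0.0737]
ee_rot: [-0.142, 0.99, -0.0, -0.0]
ft_force: [1.5, 0.7, -0.6]
width: 0.624
gripper_force: 1.1
```

Request:
play_rows(
  rows="0.001 0 0 0;0.0015 0 0 0",
)

```text
t: 6.62
ee_pos: [0.6176, 0.0048, 0.074]
ee_rot: [-0.142, 0.99, 0.0, 0.001]
ft_force: [4.7, 3.0, 0.4]
width: 0.623
gripper_force: 2.4
```

Request:
play_rows(
  rows="0.0005 0 0 0;0.0005 0 0 0",
)

```text
t: 6.88
ee_pos: [0.6175, 0.0048, 0.0741]
ee_rot: [-0.142, 0.99, 0.0, 0.001]
ft_force: [4.3, 1.8, 0.3]
width: 0.625
gripper_force: 2.6
```

Run:
```python
from h import *
import cv2
st();b=robot.snapshot('side')
cv2.imwrite('pics/p3.png',cv2.resize(b[130:280,270:400],None,fx=5,fy=4,interpolation=3))
```

```text
t 6.88 tcp board [-0.1055  0.0027] z 0.0741 F board [-4.68 -0.49  0.3 ]
```

View pics/p3.png

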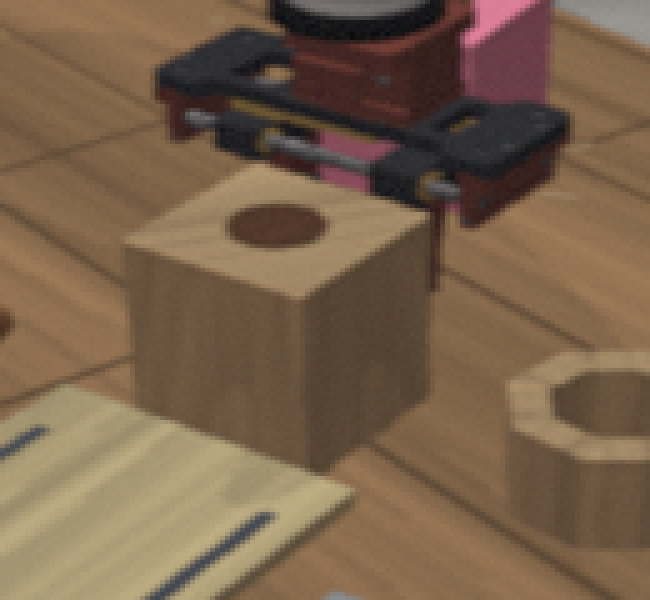

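Both readings agree: the foot is against the edge (finger front at -95.5 mm, force raised). The picture shows the blank upright and flush with the edge. I back off, rise and push high.

Request:
play_rows(
  rows="-0.004 0 0 0;-0.008 0 0 0;-0.008 0 -0.03 0;-0.008 0 -0.056 0;-0.008 0 -0.056 0;-0.003 0 -0.056 0;0 0 -0.056 0;0.003 0 -0.056 0;0.006 0 -0.056 0;0.009 0 -0.056 0;0.012 0 -0.056 0;0.015 0 -0.056 0",
)

```text
t: 8.43
ee_pos: [0.6049, 0.0001, 0.1306]
ee_rot: [-0.143, 0.99, -0.001, 0.003]
ft_force: [6.9, 2.2, 4.1]
width: 0.627
gripper_force: 3.5
```

Request:
play_rows(
  rows="0.003 0 0 0;0.006 0 0 0;0.009 0 0 0;0.012 0 0 0;0.015 0 0 0;0.018 0 0 0;0.021 0 0 0;0.024 0 0 0",
)

```text
t: 9.43
ee_pos: [0.5821, -0.0068, 0.131]
ee_rot: [-0.142, 0.99, -0.001, 0.003]
ft_force: [5.6, 1.0, 7.6]
width: 0.626
gripper_force: 4.1
```

Run:
```python
from h import *
import cv2
st();b=robot.snapshot('side')
cv2.imwrite('pics/p4.png',cv2.resize(b[130:280,250:400],None,fx=4,fy=4,interpolation=3))
```

```text
t 9.43 tcp board [-0.0683  0.0038] z 0.131 F board [-5.6   0.66  7.56]
```

View pics/p4.png

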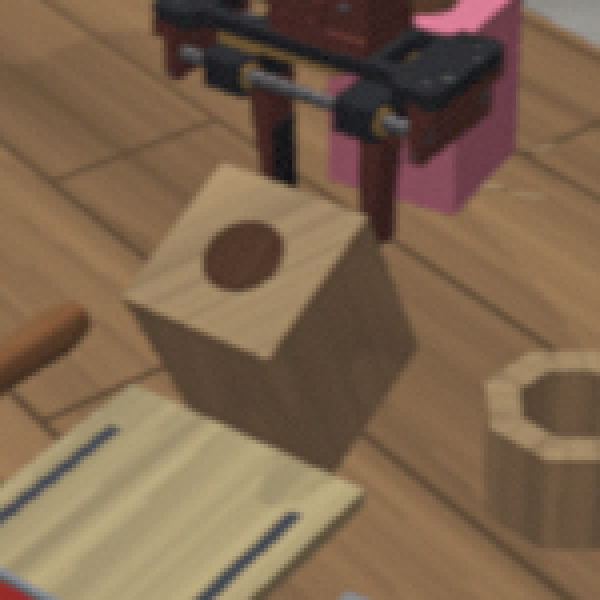

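The blank is tipping cleanly about the edge, near 0.5 rad, with its spot turning toward the fence (245,255). I go on past the balance point.

Request:
play_rows(
  rows="0.003 0 0 0;0.006 0 0 0;0.009 0 0 0;0.012 0 0 0;0.015 0 0 0;0.018 0 0 0;0.021 0 0 0;0.024 0 0 0;0.026 0 0 0",
)

```text
t: 10.6
ee_pos: [0.5577, -0.0144, 0.1319]
ee_rot: [-0.142, 0.99, -0.001, 0.004]
ft_force: [1.7, -0.4, 8.1]
width: 0.624
gripper_force: 3.8
```

Request:
play_rows(
  rows="0 0 -0.01 0;0 0 -0.03 0;-0.03 0 -0.06 0;-0.08 0 -0.06 0;-0.08 0 -0.06 0",
)

```text
t: 11.22
ee_pos: [0.6327, 0.0092, 0.1893]
ee_rot: [-0.143, 0.99, -0.0, 0.0]
ft_force: [-0.4, 0.5, -0.1]
width: 0.626
gripper_force: 0.0
```

Run:
```python
from h import *
import cv2
st();b=robot.snapshot('side');a=robot.snapshot('top')
cv2.imwrite('pics/p5s.png',b);cv2.imwrite('pics/p5t.png',a)
cv2.imwrite('pics/p5.png',np.hstack([cv2.resize(b[170:320,200:330],None,fx=4,fy=4,interpolation=3),cv2.resize(a[215:335,300:370],None,fx=4,fy=5,interpolation=3)]))
```

```text
t 11.22 tcp board [-0.1214  0.0027] z 0.1893 F board [ 0.22 -0.59 -0.09]
```

View pics/p5.png

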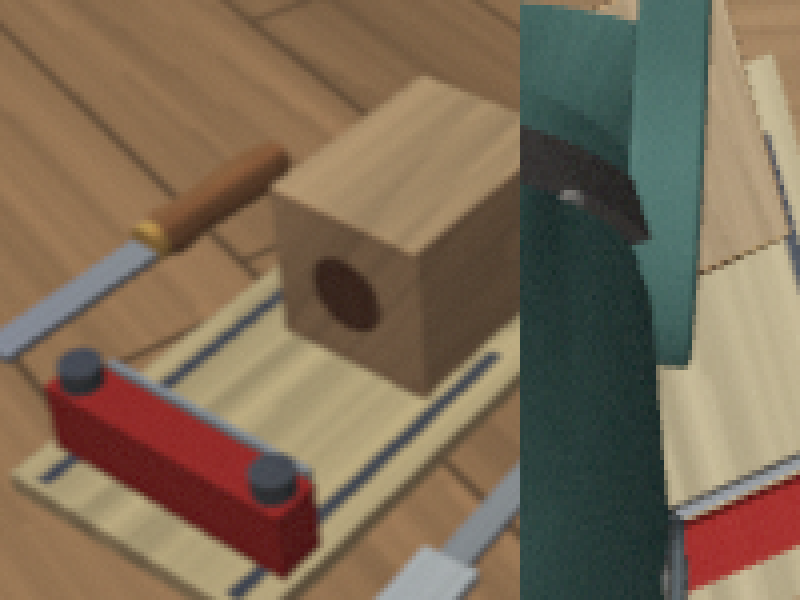

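The blank lies on its side on the board, spot face (345,295) towards the plate and roughly square. I measure the pose and the gap to the plate.

Run:
```python
from h import *
S=lambda a:np.array(a)/4+[200,170]
T=lambda a:(np.array(a,float)-[520,0])/[4,5]+[300,215]
h=.0475
# blank frame: origin mid of leading end, x toward fence
L=[[0,-h,.107],[0,h,.107],[-.125,-h,.107],[0,h,.012],[0,-h,.012]]
o={'side':S([(272,187),(417,254),(425,77),(425,395),(285,328)]),'top':T([(793,235)])}
k,e=fit(o,{'side':L,'top':[[0,h,.107]]},[.42,-.05,3.43]);print(toboard(k),k[2]-B[2],e)
for c,P in(('top',T([(680,515),(798,458)])),('side',S([(108,362),(310,470)]))):
  for p in P:
    r=least_squares(lambda v:(proj(c,np.r_[toworld(v),.048])-p).ravel(),[.14,0]);print(c,'plate pt',r.x)
st();move(-.08,.003,.064)
```

```text
[0.0853796 0.0062996] -4.125509859775889e-05 0.6960596623726375
top plate pt [ 0.18289316 -0.04022874]
top plate pt [0.17945362 0.02960081]
side plate pt [ 0.18316572 -0.06500147]
side plate pt [0.18022649 0.0643962 ]
t 11.32 tcp board [-0.1177  0.0021] z 0.1884 F board [ 0.62 -0.51 -0.06]
shift [ 0.0372 -0.001   0.1245] turn -0.0002
```

Request:
play_rows(
  rows="0.036 -0.004 0 0;0.036 -0.004 0.06 0;0.036 -0.004 0.12 0;0.036 -0.004 0.135 0;0.036 -0.004 0.135 0;0.042 -0.004 0.135 0;0.048 -0.004 0.135 0;0.054 -0.004 0.135 0;0.057 -0.004 0.135 0;0.06 -0.004 0.135 0;0.063 -0.004 0.135 0;0.066 -0.004 0.135 0",
)

```text
t: 12.82
ee_pos: [0.5684, -0.0138, 0.0546]
ee_rot: [-0.142, 0.99, -0.0, -0.0]
ft_force: [0.7, 0.2, 0.4]
width: 0.624
gripper_force: 0.0
```

Run:
```python
from h import *
st()
```

```text
t 12.82 tcp board [-0.0532  0.0066] z 0.0546 F board [-0.73  0.01  0.37]
```

Request:
play_rows(
  rows="0.003 0 0 0;0.006 0 0 0;0.009 0 0 0;0.012 0 0 0;0.015 0 0 0;0.018 0 0 0;0.021 0 0 0;0.024 0 0 0;0.027 0 0 0;0.03 0 0 0;0.033 0 0 0;0.036 0 0 0",
)

```text
t: 14.32
ee_pos: [0.5339, -0.024, 0.0547]
ee_rot: [-0.142, 0.99, -0.0, 0.0]
ft_force: [3.0, 0.6, 0.9]
width: 0.626
gripper_force: 1.4
```

Run:
```python
from h import *
st()
```

```text
t 14.32 tcp board [-0.0172  0.0066] z 0.0547 F board [-3.08  0.25  0.92]
```

Request:
play_rows(
  rows="0.0015 0 0 0;0.003 0 0 0;0.0045 0 0 0;0.006 0 0 0;0.0075 0 0 0;0.009 0 0 0;0.0105 0 0 0;0.012 0 0 0;0.0135 0 0 0;0.015 0 0 0;0.0165 0 0 0;0.018 0 0 0",
)

```text
t: 15.82
ee_pos: [0.5167, -0.0291, 0.0547]
ee_rot: [-0.142, 0.99, -0.0, 0.0]
ft_force: [3.1, -0.2, 2.4]
width: 0.626
gripper_force: 1.6
```

Request:
play_rows(
  rows="0.0015 0 0 0;0.003 0 0 0;0.0045 0 0 0;0.006 0 0 0;0.0075 0 0 0;0.009 0 0 0;0.0105 0 0 0;0.012 0 0 0;0.0135 0 0 0;0.015 0 0 0;0.0165 0 0 0;0.018 0 0 0",
)

```text
t: 17.32
ee_pos: [0.4994, -0.0341, 0.0547]
ee_rot: [-0.142, 0.99, -0.0, -0.0]
ft_force: [3.4, 1.1, 1.6]
width: 0.628
gripper_force: 1.6
```

Request:
play_rows(
  rows="-0.006 0 0 0;-0.012 0 0 0;-0.012 0 0 0;-0.012 0 0 0;-0.012 0 0 0;-0.012 0 0 0;-0.012 0 0 0;-0.012 0 0 0",
  jaw=0,
)

```text
t: 18.32
ee_pos: [0.511, -0.0307, 0.0547]
ee_rot: [-0.142, 0.99, -0.0, -0.0]
ft_force: [-0.2, 0.4, 0.9]
width: 0.008
gripper_force: 0.0
```

Run:
```python
from h import *
import cv2
st();print(robot.state()['width']);b=robot.snapshot('side')
cv2.imwrite('pics/p6.png',cv2.resize(b[180:320,200:350],None,fx=5,fy=4,interpolation=3))
```

```text
t 18.32 tcp board [0.0067 0.0066] z 0.0547 F board [ 0.11 -0.44  0.9 ]
0.00799002175925975
```

View pics/p6.png

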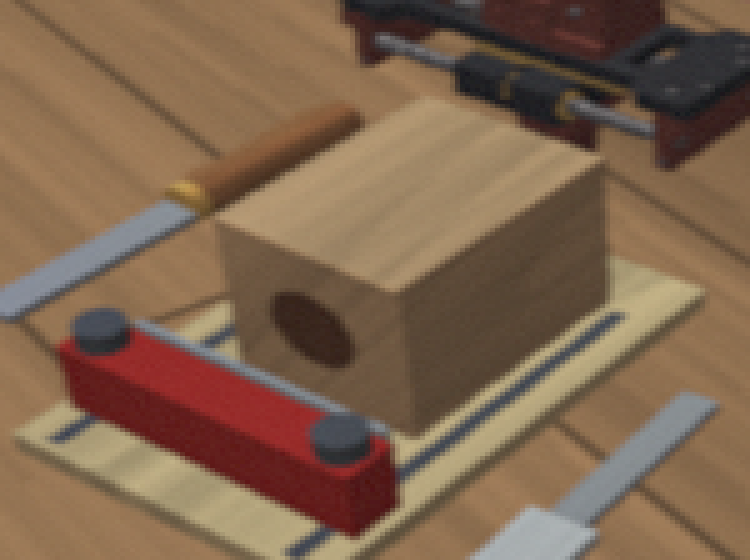

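The blank is square, with its leading end about 25 mm short of the plate (gap at 330,375). The closed fingers are centred behind it. I approach slowly.

Request:
play_rows(
  rows="0.004 0 0 0;0.008 0 0 0;0.01 0 0 0;0.0115 0 0 0;0.013 0 0 0;0.0145 0 0 0;0.016 0 0 0;0.0175 0 0 0;0.019 0 0 0;0.0205 0 0 0;0.022 0 0 0;0.0235 0 0 0",
)

```text
t: 19.88
ee_pos: [0.4885, -0.0374, 0.0548]
ee_rot: [-0.142, 0.99, -0.0, 0.0]
ft_force: [2.6, 1.4, 0.5]
width: 0.006
gripper_force: 1.4
```

Request:
play_rows(
  rows="0.001 0 0 0;0.002 0 0 0;0.003 0 0 0;0.004 0 0 0;0.005 0 0 0;0.006 0 0 0",
)

```text
t: 20.62
ee_pos: [0.4827, -0.0391, 0.0547]
ee_rot: [-0.142, 0.99, -0.0, 0.0]
ft_force: [2.7, 1.9, 2.3]
width: 0.007
gripper_force: 1.6
```

Run:
```python
from h import *
import cv2
st();b=robot.snapshot('side')
cv2.imwrite('pics/p7.png',cv2.resize(b[190:320,200:330],None,fx=5,fy=4,interpolation=3))
```

```text
t 20.62 tcp board [0.0362 0.0066] z 0.0547 F board [-3.14 -1.1   2.25]
```

View pics/p7.png

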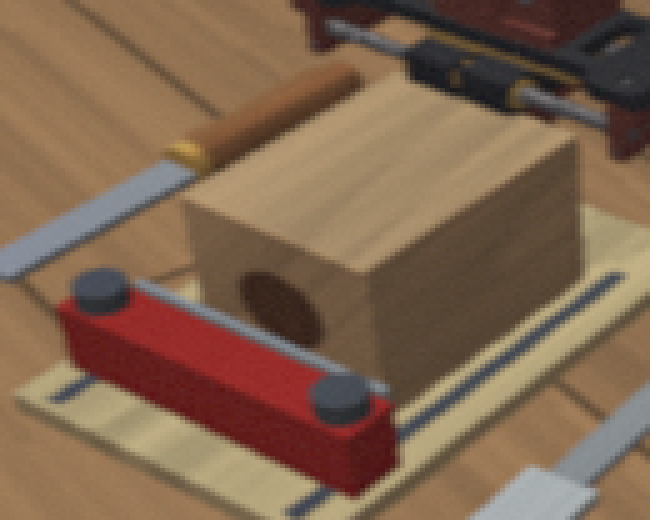

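Nearly there (plate edge at 330,360). The force is still only sliding friction, about 3 N, so I go on in short steps.

Request:
play_rows(
  rows="0.001 0 0 0;0.002 0 0 0;0.003 0 0 0",
)

```text
t: 21.05
ee_pos: [0.4797, -0.0399, 0.0546]
ee_rot: [-0.142, 0.99, -0.0, -0.0]
ft_force: [2.7, 1.2, 1.4]
width: 0.008
gripper_force: 1.5
```

Request:
play_rows(
  rows="0.0007 0 0 0;0.0014 0 0 0;0.002 0 0 0",
)

```text
t: 21.42
ee_pos: [0.4778, -0.0404, 0.0546]
ee_rot: [-0.142, 0.99, -0.0, -0.0]
ft_force: [3.4, 0.7, 1.2]
width: 0.009
gripper_force: 1.5
```

Request:
play_rows(
  rows="0.0007 0 0 0;0.0014 0 0 0",
)

```text
t: 21.68
ee_pos: [0.4764, -0.0408, 0.0546]
ee_rot: [-0.142, 0.99, -0.0, -0.0]
ft_force: [2.5, -0.4, 2.1]
width: 0.002
gripper_force: 1.5
```

Request:
play_rows(
  rows="0.0007 0 0 0;0.0014 0 0 0",
)

```text
t: 21.92
ee_pos: [0.4756, -0.0411, 0.0547]
ee_rot: [-0.142, 0.99, 0.0, 0.0]
ft_force: [4.6, 3.2, 0.6]
width: 0.008
gripper_force: 3.0
```

Request:
play_rows(
  rows="0.0007 0 0 0;0.0014 0 0 0",
)

```text
t: 22.18
ee_pos: [0.4756, -0.0413, 0.055]
ee_rot: [-0.142, 0.99, -0.0, 0.002]
ft_force: [7.6, 6.3, 1.7]
width: 0.004
gripper_force: 4.6
```

Request:
play_rows(
  rows="0.0005 0 0 0;0.0008 0 0 0;0.0008 0 0 0",
)

```text
t: 22.55
ee_pos: [0.4756, -0.0414, 0.0552]
ee_rot: [-0.142, 0.99, -0.0, 0.002]
ft_force: [8.6, 6.4, 1.1]
width: 0.01
gripper_force: 5.0
```

Run:
```python
from h import *
import cv2
st();print(robot.state()['ft_torque'])
b=robot.snapshot('side')
cv2.imwrite('pics/p8.png',cv2.resize(b[190:320,200:330],None,fx=5,fy=4,interpolation=3))
```

```text
t 22.55 tcp board [0.0436 0.0069] z 0.0552 F board [-10.04  -3.75   1.1 ]
[ 0.90832214 -1.03090956 -0.04914302]
```

View pics/p8.png

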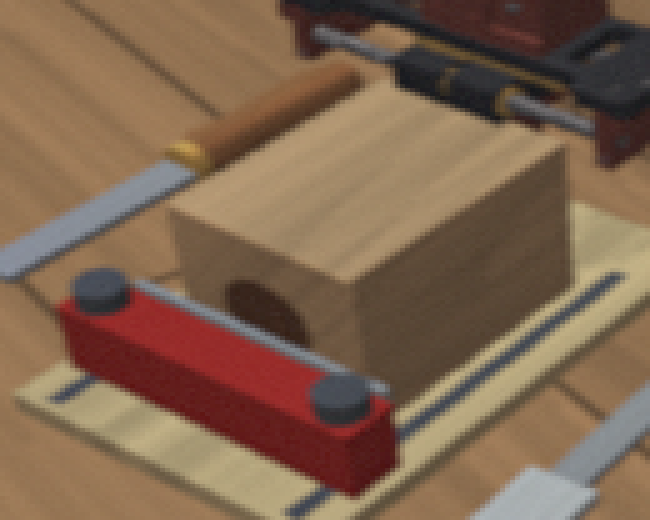

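The blank's end is at the plate. The force is at 10 N, so I raise it a little and hold.

Request:
play_rows(
  rows="0.0005 0 0 0;0.001 0 0 0;0.001 0 0 0",
)

```text
t: 22.98
ee_pos: [0.4757, -0.0416, 0.0555]
ee_rot: [-0.142, 0.99, -0.0, 0.003]
ft_force: [10.2, 6.8, 1.2]
width: 0.002
gripper_force: 6.0
```

Request:
play_rows(
  rows="0.0006 0 0 0;0.0006 0 0 0;0.0006 0 0 0;0.0006 0 0 0;0.0006 0 0 0;0.0006 0 0 0;0.0006 0 0 0;0.0006 0 0 0",
)

```text
t: 23.98
ee_pos: [0.4757, -0.0418, 0.0556]
ee_rot: [-0.142, 0.99, -0.0, 0.004]
ft_force: [11.2, 8.9, 1.9]
width: 0.006
gripper_force: 6.6
```

Run:
```python
from h import *
import cv2
st();a=robot.snapshot('side')
# yaw of blank vs plate: print image for offline check
cv2.imwrite('pics/hold.png',a)
```

```text
t 23.98 tcp board [0.0436 0.0073] z 0.0556 F board [-13.2   -5.36   1.91]
```

Request:
play_rows(
  rows="-0.004 0 0 0;-0.012 0 0 0;-0.03 0 0 0;-0.06 0 0 0;-0.06 0 -0.06 0;-0.06 0 -0.12 0;-0.1 0 -0.15 0;-0.1 0 -0.15 0",
)

```text
t: 25.02
ee_pos: [0.5724, -0.0138, 0.2079]
ee_rot: [-0.143, 0.99, -0.001, 0.004]
ft_force: [-1.2, -0.3, -0.7]
width: 0.009
gripper_force: 0.0
```

Run:
```python
from h import *
import cv2
st();robot.snapshot('side');a=robot.snapshot('side')
cv2.imwrite('pics/f_s.png',a)
d=robot.masks_of('blank_centre','side')
for x in d[:2]:
    p=cv2.approxPolyDP(max(cv2.findContours(x['region'].astype(np.uint8),0,2)[0],key=cv2.contourArea),3,True)[:,0];print(x['conf'],p.tolist())
# predicted edges of top face for flush pose hypotheses: refine blank pose by edge-gradient of top-face front & side edges
g=cv2.GaussianBlur(cv2.cvtColor(a,cv2.COLOR_BGR2GRAY).astype(np.float32),(0,0),1)
gx,gy=cv2.Sobel(g,5,1,0),cv2.Sobel(g,5,0,1);M=np.hypot(gx,gy)
h=.0475;s=np.linspace(.08,.92,60)[:,None]
def seg(A,C):return np.array(A)*(1-s)+np.array(C)*s
blank=np.vstack([seg([0,-h,.107],[0,h,.107]),seg([0,h,.107],[-.125,h,.107]),seg([0,h,.10],[0,h,.06]),seg([0,-h,.107],[-.125,-h,.107])])
plate=seg([0,-.065,.048],[0,.065,.048])
def score(p,L):
    uv=proj('side',pose(p,L)).astype(np.float32);return cv2.remap(M,uv[:,0],uv[:,1],1).mean()
from scipy.optimize import differential_evolution as DE
w=toworld([.178,.006])
for n,L in(('blank',blank),('plate',plate)):
    r=DE(lambda p:-score(p,L),[(w[0]-.012,w[0]+.012),(w[1]-.012,w[1]+.012) if n=='blank' else (w[1]-.004,w[1]+.004),(B[2]-.1,B[2]+.1)],seed=1,maxiter=200)
    print(n,toboard(r.x),r.x[2]-B[2],-r.fun)
```

```text
t 25.02 tcp board [-0.0571  0.0077] z 0.2079 F board [ 1.26 -0.03 -0.67]
0.88 [[276, 210], [233, 244], [237, 263], [277, 285], [280, 292], [313, 262], [312, 225]]
0.78 [[378, 126], [372, 125], [354, 140], [349, 133], [337, 131], [334, 174], [362, 183], [378, 168]]
blank [0.17975958 0.00434409] 0.0034680782915113006 124.82769012451172
plate [0.17754387 0.00867157] -0.002843574954569661 122.49297332763672
```

```bash
python3 -c "
from workcell import robot
print(robot.job_done())"
```

```text
the job is handed in; nothing more can be done
None
```

The job is handed in: the blank lies on its side on the board with its top end flush against the face plate (fitted yaw difference about 0.006 rad). It was pressed there for one second, with wrist readings of about 12–13 N along the board (14 N in all), so I estimate 10–13 N at the plate after friction. The highest force I read was about 14 N, and the ring, chisel and caliper were not touched.

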